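# Unclamp the jig's locating pin and hold it half drawn

### The job

On the small drilling jig for cable lugs, turn the black clamp knob about a quarter turn clockwise (seen from above) so that its steel strap swings right off the locating pin. Then grip the pin by its upright stem and draw it straight up, without forcing it sideways, until its foot is clear of the slot below but still well inside the guide bore, so that a lug could be slid under it. Finish while holding the pin still and upright there in the gripper, with the strap still swung away and the jar, tape roll and standing bolt left where they are.

Things in the scene. Friction and masses are not known exactly. Their poses are not given: they have to be found in the camera images.
- jig: Aluminium jig fixed to the bench. Origin: on the bench, on the vertical guide bore's axis; z up. Dark base plate x +-50, y -58 to 142, 12 mm thick. Body x +-30, y -42 to 125, flat top at z = 102 mm. A slot (y +-30, z 12 to 42 mm) runs right through it along x under the bore. Bore: 17.5 mm diameter, from slot roof to flat top, 60 mm long. Clamp knob's vertical axis: x 0, y +90 mm.
- bore_mouth (a point): Centre of the guide bore's mouth in the jig's flat top, 102 mm above the bench; axes as the jig's.
- slot_roof (a point): Centre of the lower end of the guide bore, in the slot's roof, 42 mm above the bench; axes as the jig's.
- clamp (a joint): Swing clamp (knob and strap in one), rad, stops at 0 and 1.75; grows as the knob turns clockwise seen from above. At 0 the strap points from the knob along the jig's -y, over the pin's flange, and blocks lifting; at 1.57 along the jig's -x. Starts at 0 to 0.2; strap is clear of the flange from 0.7 on. Stays where left (stiff, 0.12 N m).
- clamp_grip (a point): On the knob's axis at grip height, 148 mm above the bench; turns with the clamp: y along the knob's bar, strap along -y. Knob: black bar 50 mm long (y), 16 mm thick (x), 126 to 158 mm above the bench. Below it a 32 mm black collar and the steel strap, 30 mm wide, 110 to 118 mm above the bench, reaching 75 mm from the axis.
- pin: Loose steel pin upright in the bore, 142 mm long, 0.24 to 0.48 kg. Origin: centre of its foot (lower end); z up along it. Shaft 16 mm diameter, 0 to 86 mm; flange 40 mm diameter, 86 to 92 mm, resting on the jig's flat top at the start; round grip stem 22 mm diameter, 92 to 142 mm. At the start the foot is 16 mm above the bench, 26 mm below the slot roof. Drops back if let go.
- pin_foot (a point): The pin's foot: centre of its lower end.
- pin_grip (a point): Point on the pin's axis in the grip stem, 122 mm above the foot, 30 mm above the flange's upper face: where to grip it (22 mm across).
- jar: Bystander: closed yellow jar with white lid, 68 mm across, 85 mm high; origin under its centre.
- tape: Bystander: roll of brown tape lying flat, 90 mm across, 24 mm high; origin under its centre.
- bolt: Bystander: steel bolt standing on its head, 25 mm across, 54 mm high; origin under its centre.
Not all that is in view belongs to the job. Of the things that look like the jig, the middle-sized one is meant.

How it is judged:
On the way:
1. the clamp strap is swung right off the pin (clamp beyond 0.9 rad) while the pin is still down (value of joint clamp above 0.9 rad and z of pin_foot in the frame of jig below 0.024 m), for 0.1 s.
At the end, for the whole second after the job is handed in: Clamp beyond 0.9 rad; pin foot 1 to 45 mm above the slot roof and within 4 mm of the bore axis; pin within 0.06 rad of upright, under 10 mm/s, held by the fingers (over 4 N), pressing on jig and clamp with under 20 N (value of joint clamp above 0.9 rad and z of pin_foot in the frame of jig between 0.043 and 0.087 m and horizontal distance between pin_foot and slot_roof below 0.004 m and angle between the z axis of pin and the z axis of jig, either way round below 0.06 rad and linear speed of pin below 0.01 m/s and contact force between pin and the fingers above 4 N and contact force between pin and jig below 20 N); the arm keeps its last pose, push and grip.
It fails at once if the pin is pulled right out of the bore (z of pin_foot in the frame of jig above 0.103 m).
It fails at once if the pin is wedged or forced sideways in the bore (over 60 N on the jig) (contact force between pin and jig above 60 N).
It fails at once if the jar, tape roll or bolt is moved by more than 30 mm (distance of any of jar, tape, bolt from where it was at the start of the episode above 0.03 m).
It fails at once if the jar, tape roll or bolt is tipped over (angle between any of jar, tape, bolt's own z axis and vertical above 0.5 rad).
It also fails if it takes over 42 s, if anything falls off the work surface, if the arm or the gripper's body presses on something with over 40 N, if the wrist force passes 120 N, or if a joint passes its speed limit or range.

### The arm

A 7-joint arm with a two-finger parallel gripper is mounted at the origin on the work surface. World frame = base frame: x ahead of the robot, y to its left, z up, the work surface at z = 0. Lengths are in m, angles in rad, forces in N, time in s.
With the tool pointing down it reaches from about 0.425 to 0.925 m from the base axis. Payload 6.8 kg.
Tool frame: the origin (TCP) lies at the very end of the fingers, on their centre line; the grasp point (between the pads) lies 19 mm behind it; z points along the fingers, y is the line along which they close (so a half turn about z gives the same grasp; the last joint's range is limited). The gripper opens to 85 mm and grips with 20 to 120 N. Pads are 22 mm wide; open, the fingers measure 114 mm over their backs; the gripper's body (76 mm by 85 mm) begins 54 mm behind the grasp point. The pads swing forward as they close: fully open they stand 13 mm farther back than shut.
Start: joints at [1.233, 0.477, 0.022, 1.555, -0.011, 1.109, -0.083], TCP at [0.154, -0.657, 0.231] pointing down, gripper open.
Joint ranges: [-2.96, 2.96], [-0.34, 2.1], [-1.41, 1.46], [0.24, 2.44], [-1.37, 4.51], [0.17, 1.92], [-2.96, 2.96]. Speed limits (rad/s): [2.39, 2.39, 3.14, 3.14, 3.14, 3.14, 3.14].

### API

Orientations are given as a unit quaternion [w, x, y, z].
In Python, from station import bot gives the robot as it stands. The module is installed in compiled form; this text tells all that it offers.
- The arm moves only by the shell command python3 -m jog 'ROWS' [OPENING] [FORCE]. ROWS is JSON, a list of rows, each a list of 4 numbers: the shift along the tool's x, y, z in cm, then the turn about the tool's z in rad. In form: [[x, y, z, spin], ...]. A call has 1 to 20 rows; each row is the pose to reach, as a shift and turn from the pose commanded when the call began, along the tool's axes at that moment; what a row does not reach only later rows make up. A row lasts 1/12 s, in which the tool goes at most 41.7 mm and 7.16 degrees, less where a joint would pass 70% of its speed; a pose out of reach is approached as far as the arm can. A call with a gripper value outside its range is refused whole. OPENING is the closure, from -1 (fully open) to 1 (shut), set as the call begins (- or left out, the last holds). The fingers move at their own pace and stop on an object; FORCE is the grip in N (left out, the last holds). Time passes only in rows, so rows that repeat a pose let the fingers close. It gives the time, the measured TCP pose, the force, the opening and the grip force at its end, in the units of the state.
- bot.get_obs(): the state, without advancing time (a new reading comes with each control period).
- bot.read_camera(name): name is "side" or "top" or "wrist"; returns a dict with "pixels" (420x560x3 uint8, red, green, blue), "depth" (420x560 float32, m along the optical axis (not along the pixel's ray), 0 where there is no reading), "fovy" (degrees; the focal length in pixels is half the picture's height over the tangent of half this angle, whatever the lens; pixels are square), "cx", "cy" (the principal point, pixels), "pose" (4x4, takes a point from camera to world coordinates). Camera axes: x right, y down, z forward; pixel columns grow to the right and rows downward; lengths in m; the calibration is good to about 2 mm. The wrist camera is an equidistant fisheye: a pixel r from the principal point sees the ray r / f radians off the axis. A picture is of the moment at which its call begins.
- bot.hand_in(): hands the job in; it is judged then, once.
The state is a dict: "t": time; "q": joint angles; "joint_vel": joint speeds; "joint_torque": joint torques, N m; "eef_pos": TCP position; "tool_rot": TCP orientation; "contact_force": force on the tool from outside, world axes, zero at the start; "torque": the same for the moment, N m; "gripper_width": opening from 0.0 (shut) to 1.0 (fully open); "grasp_force": force on a finger pad.
Only numpy, scipy, OpenCV 4.12 (cv2) and the standard library are available. Lean on these libraries where they do the work, as an engineer would, in place of code of your own. Each camera call takes 0.05 s, during which the arm holds its last target. There are 200 camera calls.

## Working session

There is one attempt and no reset: what is moved stays moved. The work goes in short steps, Python scripts to look and compute and a shell command to move; the robot and the scene stay as the last step left them, time stands still between calls to the robot, and variables do not carry over. Pictures are saved under pics/ and viewed, at most 10 in all, crops included, and the job is handed in when it is done.

```bash
mkdir -p pics
cat > h.py <<'E'
import numpy as np, cv2
from station import bot
def snap(n,tag):
    c=bot.read_camera(n); np.savez(f'pics/{tag}.npz',**{k:c[k] for k in c})
    cv2.imwrite(f'pics/{tag}.png',c['pixels'][:,:,::-1]); return c
def load(tag): return dict(np.load(f'pics/{tag}.npz'))
def ray(c,u,v,fish=False):
    f=210/np.tan(np.radians(float(c['fovy']))/2); x=np.array([u-c['cx'],v-c['cy']],float)
    if fish:
        r=np.hypot(*x); th=r/f; d=np.array([*(x/max(r,1e-9)*np.sin(th)),np.cos(th)])
    else: d=np.array([x[0]/f,x[1]/f,1])
    P=c['pose']; return P[:3,3],P[:3,:3]@d
def onz(c,u,v,z,fish=False):
    o,d=ray(c,u,v,fish); return o+d*(z-o[2])/d[2]
def cloud(c):
    f=210/np.tan(np.radians(float(c['fovy']))/2); v,u=np.mgrid[:420,:560]; Z=c['depth']
    p=np.stack([(u-c['cx'])/f*Z,(v-c['cy'])/f*Z,Z],-1); return p@c['pose'][:3,:3].T+c['pose'][:3,3]
E
python3 - <<'E'
from h import *
a=snap('top','t0');b=snap('side','s0')
for c in(a,b): print(c['fovy'],c['cx'],c['cy'],np.round(c['pose'],3).tolist())
cv2.imwrite('pics/both.png',cv2.resize(np.vstack([a['pixels'],b['pixels']])[:,:,::-1],None,fx=.714,fy=.714))
o=bot.get_obs();print(o)
E
```

```text
43.04766143086691 279.23425387594807 215.76083434270583 [[-0.021, -0.993, 0.118, 0.245], [-1.0, 0.021, -0.005, -0.025], [0.002, -0.118, -0.993, 1.736], [0.0, 0.0, 0.0, 1.0]]
52.41027317603843 281.12375350344115 210.95443583615477 [[-0.801, -0.366, 0.473, -0.057], [-0.598, 0.501, -0.626, 0.639], [-0.008, -0.784, -0.62, 0.772], [0.0, 0.0, 0.0, 1.0]]
{'t': 0.1, 'q': array([ 1.23289262,  0.4777488 ,  0.02234011,  1.55632912, -0.01149295,
        1.10930336, -0.08312742]), 'joint_vel': array([ 3.26413814e-05, -2.74145417e-03, -4.54669350e-04, -1.11031441e-03,
        1.71908182e-03,  3.57744242e-04,  1.70448702e-03]), 'joint_torque': array([ 3.29692208e-03, -5.97762144e+01,  1.61303803e+00, -2.81957334e+01,
        1.27452443e-02,  4.99940623e-03,  2.62388255e-05]), 'eef_pos': array([ 0.15362566, -0.65674584,  0.23041177]), 'tool_rot': array([-8.15079120e-04,  9.93405799e-01,  1.14648285e-01, -1.57833157e-04]), 'contact_force': array([-0.14623488,  0.54595103,  0.62300808]), 'torque': array([-0.03548388,  0.00377189, -0.0361729 ]), 'grasp_force': 0.0, 'gripper_width': 1.00322927259769}
```

View pics/t0.png

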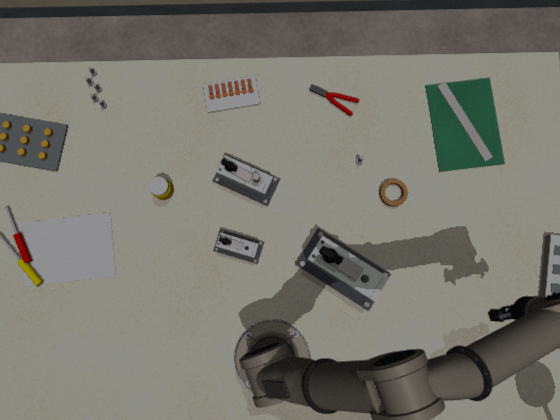

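View pics/s0.png

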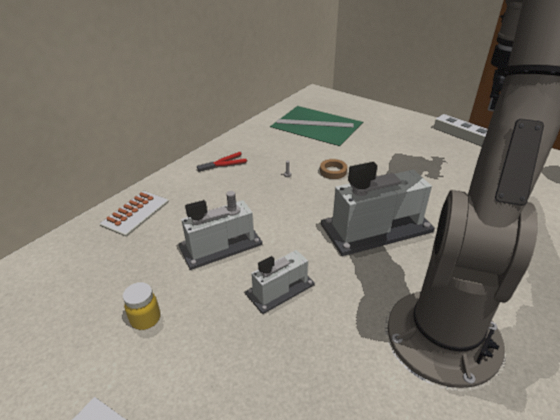

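The top view shows the middle-sized jig near (246,178), with its pin stem at (257,177) and black knob at (228,165). In the side view the stem top is at (231,196) and the knob at (196,210). The jar, tape and bolt are all at a distance.

Run:
```python
from h import *
for n,(u0,u1,v0,v1) in {'t0':(205,290,145,212),'s0':(170,270,180,270)}.items():
    c=load(n);P=cloud(c)[v0:v1,u0:u1];I=c['pixels'][v0:v1,u0:u1].astype(int)
    z=P[...,2]; g=I.max(-1)
    ok=c['depth'][v0:v1,u0:u1]>0
    for nm,m in dict(body=(abs(z-.102)<.004)&ok,base=(abs(z-.012)<.004)&(g<90)&ok,stem=(z>.148)&(g>90)&ok,knob=(z>.125)&(z<.17)&(g<50)&ok,strap=(abs(z-.118)<.004)&ok).items():
        if m.sum()<3: print(n,nm,m.sum());continue
        p=P[m];r=cv2.minAreaRect((p[:,:2]*1000).astype(np.float32))
        print(n,nm,m.sum(),'med',np.round(np.median(p,0),4),'mean',np.round(p.mean(0),4),'zmax',p[:,2].max().round(4),'rect',np.round(r[0],1),np.round(r[1],1),round(r[2],1))
    crop=c['pixels'][v0:v1,u0:u1,::-1]
    cv2.imwrite(f'pics/{n}c.png',cv2.resize(crop,(480,int(480*(v1-v0)/(u1-u0))),interpolation=cv2.INTER_CUBIC))
a,b=cv2.imread('pics/t0c.png')[:430],cv2.imread('pics/s0c.png')[:430]
h=min(len(a),len(b));cv2.imwrite('pics/c0.png',cv2.resize(np.hstack([a[:h],b[:h]]),(800,int(h*800/960))))
```

```text
t0 body 444 med [0.5674 0.0644 0.102 ] mean [0.5685 0.0671 0.1021] zmax 0.106 rect [573.5  72.7] [168.4  61. ] 64.4
t0 base 387 med [0.544  0.0706 0.0122] mean [0.5492 0.0707 0.0121] zmax 0.016 rect [573.6  72.7] [199.4 100.5] 64.3
t0 stem 41 med [0.5547 0.0349 0.1577] mean [0.555  0.0355 0.1579] zmax 0.1644 rect [555.3  34.7] [18.1 19.2] 88.9
t0 knob 118 med [0.5904 0.1165 0.1562] mean [0.5898 0.1141 0.1509] zmax 0.167 rect [573.1  84.9] [124.2  23.7] 61.1
t0 strap 135 med [0.5705 0.0761 0.1179] mean [0.5703 0.0754 0.1178] zmax 0.122 rect [573.3  76.5] [119.   35.4] 64.1
s0 body 653 med [0.5616 0.0941 0.1021] mean [0.5582 0.0835 0.1021] zmax 0.1058 rect [487.7 112.4] [169.1 253.6] 64.1
s0 base 766 med [0.5444 0.0842 0.0119] mean [0.5521 0.0894 0.0119] zmax 0.0159 rect [568.5  75.9] [198.7  95.5] 62.3
s0 stem 73 med [0.5589 0.0388 0.1575] mean [0.5662 0.0573 0.157 ] zmax 0.1607 rect [576.2  81.3] [123.   24.9] 66.7
s0 knob 255 med [0.5902 0.1199 0.1448] mean [0.5899 0.1199 0.1441] zmax 0.1609 rect [589.4 120.1] [46.  17.8] 59.3
s0 strap 321 med [0.5657 0.0871 0.1179] mean [0.5298 0.0924 0.1179] zmax 0.1219 rect [474.5  89.5] [109.6 238.2] 85.3
```

View pics/c0.png

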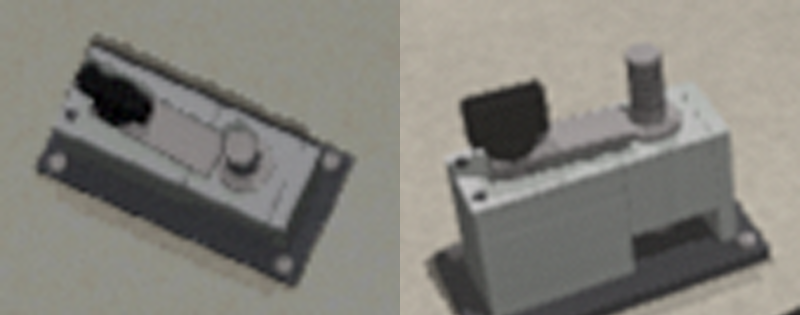

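The crops show the strap lying over the flange towards the pin, so the clamp is near 0, with the knob bar roughly along the jig's axis. The two views put the bore at about (0.555, 0.035) and the knob axis at about (0.594, 0.116). Next I work out the transit.

```bash
cat > go.py <<'E'
from h import *
from scipy.spatial.transform import Rotation as R
def rows(*wps):  # wps: x,y,z(m), yaw of tool y (deg, world)
    o=bot.get_obs();T=R.from_quat(np.roll(o['tool_rot'],-1)).as_matrix()
    y=T[:,1];yaw=np.degrees(np.arctan2(y[1],y[0]))
    print('t',round(o['t'],2),'at',o['eef_pos'].round(4),'yaw',yaw.round(2),'tilt',np.degrees(np.arccos(-T[2,2])).round(2),'q',o['q'].round(2),'F',o['contact_force'].round(1),'w',round(o['gripper_width'],3),'g',round(o['grasp_force'],1))
    for w in wps:
        d=T.T@(np.array(w[:3])-o['eef_pos'])*100
        s=-np.radians((w[3]-yaw+180)%360-180)
        print('row',d.round(2),'spin',s.round(3))
if __name__=='__main__':
    import sys,json; rows(*json.loads(sys.argv[1]))
E
python3 go.py '[[0.154,-0.657,0.33,-76.8],[0.5,-0.5,0.33,-60],[0.62,-0.1,0.33,-40],[0.594,0.116,0.30,-29.5]]'
```

```text
t 0.1 at [ 0.1536 -0.6567  0.2304] yaw -76.83 tilt 0.1 q [ 1.23  0.48  0.02  1.56 -0.01  1.11 -0.08] F [-0.1  0.5  0.6] w 1.003 g 0.0
row [ 0.03  0.02 -9.96] spin -0.001
row [37.3  -7.39 -9.95] spin -0.294
row [ 58.09 -43.6   -9.89] spin -0.643
row [ 60.48 -65.22  -6.86] spin -0.826
```

```bash
python3 -m jog '[[0,0,-4,0],[0,0,-8,0],[4,-1,-10,-0.03],[8,-2,-10,-0.06],[12,-2.5,-10,-0.1],[16,-3,-10,-0.13],[20,-4,-10,-0.16],[24,-5,-10,-0.19],[28,-6,-10,-0.22],[32,-6.5,-10,-0.25],[35,-7,-10,-0.28],[37,-8,-10,-0.29],[39,-11,-10,-0.32],[41,-14,-10,-0.36],[43,-17,-10,-0.4],[45,-20,-10,-0.43],[47,-23,-10,-0.46],[49,-26,-10,-0.49],[50,-28,-10,-0.5],[50,-28,-10,-0.5]]' -1; python3 go.py '[[0.62,-0.1,0.33,-40],[0.594,0.116,0.30,-29.5]]'
```

```text
t: 1.77
eef_pos: [0.5791, -0.263, 0.3312]
tool_rot: [-0.002, 0.932, 0.362, 0.001]
contact_force: [-0.0, 0.2, 0.2]
gripper_width: 1.005
grasp_force: 0.0
t 1.77 at [ 0.5791 -0.263   0.3312] yaw -47.6 tilt 0.22 q [ 0.53  0.36 -0.27  1.51  0.09  1.28 -0.58] F [-0.   0.2  0.2] w 1.005 g 0.0
row [14.01 -9.28  0.18] spin -0.133
row [ 26.65 -26.98   3.26] spin -0.316
```

```bash
python3 -m jog '[[3,-2,0,-0.03],[6,-4,0,-0.06],[9,-6,0,-0.1],[12,-9,0,-0.14],[15,-12,0.5,-0.18],[18,-15,1,-0.21],[20,-18,1.5,-0.24],[22,-21,2,-0.27],[24.5,-24,2.7,-0.3],[26.7,-27,3.3,-0.316],[26.7,-27,3.3,-0.316],[26.7,-27,3.3,-0.316]]'
python3 - <<'E'
from h import *
from go import rows
c=snap('wrist','w1');print(c['fovy'],c['cx'],c['cy'],c['pose'].round(3).tolist()); rows()
E
```

```text
t: 2.77
eef_pos: [0.5949, 0.1111, 0.2976]
tool_rot: [-0.001, 0.865, 0.502, -0.001]
contact_force: [0.5, -1.2, 1.1]
gripper_width: 1.0
grasp_force: 0.0
65.70646984690485 277.0351643848537 209.3494967353861 [[0.868, -0.477, -0.137, 0.629], [-0.496, -0.836, -0.235, 0.17], [-0.002, 0.272, -0.962, 0.441], [0.0, 0.0, 0.0, 1.0]]
t 2.82 at [0.5956 0.1084 0.2978] yaw -30.03 tilt 0.07 q [ 0.08  0.35 -0.47  1.62  0.17  1.21 -0.95] F [-0.5 -0.5 -0.3] w 0.999 g 0.0
```

View pics/w1.png

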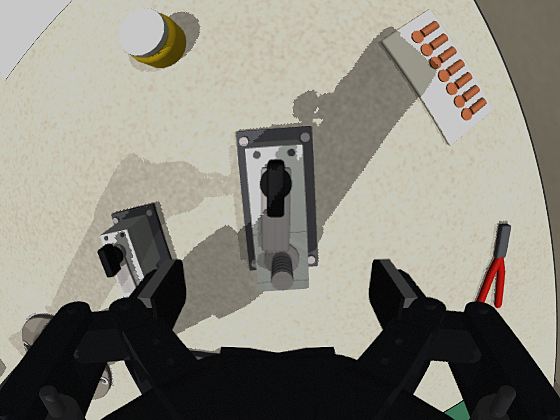

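The wrist view shows the knob bar from about (276,160) to (276,217), the strap running down to the pin stem at (282,265), and the jaws on either side. I measure the top faces of the bar and the stem here and cross-check them against the first views.

```bash
cat >> h.py <<'E'
def fcloud(c):
    f=210/np.tan(np.radians(float(c['fovy']))/2); v,u=np.mgrid[:420,:560]; x,y=u-c['cx'],v-c['cy']
    r=np.hypot(x,y)+1e-9; th=r/f; k=np.tan(th)/r; Z=c['depth']
    p=np.stack([x*k*Z,y*k*Z,Z],-1); return p@c['pose'][:3,:3].T+c['pose'][:3,3]
def rects(tag,u0,u1,v0,v1,fish=True):
    c=load(tag);P=(fcloud if fish else cloud)(c)[v0:v1,u0:u1];z=P[...,2];g=c['pixels'][v0:v1,u0:u1].max(-1)
    for nm,m in dict(body=abs(z-.102)<.003,knobtop=(abs(z-.158)<.005)&(g<60),stemtop=(z>.15)&(g>=60),strap=(abs(z-.118)<.003)&(g>=60)).items():
        if m.sum()<6: print(nm,m.sum());continue
        n,l,s,_=cv2.connectedComponentsWithStats(m.astype(np.uint8)); m=l==1+s[1:,4].argmax()
        p=P[m];r=cv2.minAreaRect((p[:,:2]*1000).astype(np.float32))
        print(nm,m.sum(),'z',np.median(p[:,2]).round(4),'rect',np.round(r[0],1),np.round(r[1],1),round(r[2],1))
E
python3 - <<'E'
from h import *
rects('w1',225,325,120,300)
print('t');rects('t0',205,290,145,212,False)
E
```

```text
body 4159 z 0.1029 rect [574.5  72.8] [168.2  59.8] 64.3
knobtop 939 z 0.1586 rect [596.3 117.1] [49.1 15.4] 59.9
stemtop 329 z 0.1589 rect [557.2  36.2] [20.2 19.9] 18.1
strap 1171 z 0.1189 rect [575.2  79.8] [64.4 29.3] 59.5
t
body 255 z 0.1019 rect [573.  73.] [168.3  60.1] 64.9
knobtop 66 z 0.1583 rect [594.4 117.5] [46.4 15.8] 61.2
stemtop 42 z 0.1576 rect [555.3  34.7] [18.1 19.2] 88.9
strap 94 z 0.1183 rect [569.8  74.1] [52.5 29. ] 59.2
```

```bash
python3 go.py '[[0.5955,0.1165,0.16,-30.1],[0.5955,0.1165,0.130,-30.1]]'
```

```text
t 2.82 at [0.5956 0.1084 0.2978] yaw -30.03 tilt 0.07 q [ 0.08  0.35 -0.47  1.62  0.17  1.21 -0.95] F [-0.5 -0.5 -0.3] w 0.999 g 0.0
row [ 0.71 -0.41 13.78] spin 0.001
row [ 0.71 -0.41 16.78] spin 0.001
```

```bash
python3 -m jog '[[0,0,3,0],[0,0,6,0],[0,0,9,0],[0,0,10,0],[0,0,10,0],[0,0,10,0]]'; python3 go.py '[[0.5955,0.1165,0.16,-30.1],[0.5955,0.1165,0.130,-30.1]]'
```

```text
t: 3.32
eef_pos: [0.5965, 0.1073, 0.1989]
tool_rot: [0.0, 0.867, 0.499, 0.0]
contact_force: [-0.4, 0.6, 1.2]
gripper_width: 0.999
grasp_force: 0.0
t 3.32 at [0.5965 0.1073 0.1989] yaw -30.2 tilt 0.02 q [ 0.06  0.43 -0.45  1.74  0.22  1.02 -0.99] F [-0.4  0.6  1.2] w 0.999 g 0.0
row [ 0.75 -0.55  3.89] spin -0.002
row [ 0.75 -0.55  6.89] spin -0.002
```

Settled, so I correct laterally, then descend.

```bash
python3 -m jog '[[0.75,-0.55,0,0],[0.75,-0.55,1.5,0],[0.75,-0.55,3,0],[0.75,-0.55,4.5,0],[0.75,-0.55,6,0],[0.75,-0.55,6.9,0],[0.75,-0.55,6.9,0],[0.75,-0.55,6.9,0]]'; python3 go.py '[[0.5955,0.1165,0.130,-30.1]]'
```

```text
t: 3.98
eef_pos: [0.5955, 0.1183, 0.1303]
tool_rot: [0.0, 0.866, 0.499, 0.001]
contact_force: [0.4, -0.9, 0.5]
gripper_width: 0.998
grasp_force: 0.0
t 3.98 at [0.5955 0.1183 0.1303] yaw -30.07 tilt 0.07 q [ 0.03  0.51 -0.43  1.79  0.27  0.89 -1.05] F [ 0.4 -0.9  0.5] w 0.998 g 0.0
row [-0.16  0.1   0.03] spin 0.001
```

```bash
python3 -m jog '[[-0.16,0.1,0,0],[-0.16,0.1,0,0],[-0.16,0.1,0,0],[-0.16,0.1,0,0],[-0.16,0.1,0,0],[-0.16,0.1,0,0],[-0.16,0.1,0,0],[-0.16,0.1,0,0],[-0.16,0.1,0,0],[-0.16,0.1,0,0],[-0.16,0.1,0,0],[-0.16,0.1,0,0]]' 1 40; python3 go.py '[[0.5955,0.1165,0.130,-30.1]]'
```

```text
t: 4.98
eef_pos: [0.5954, 0.1157, 0.1297]
tool_rot: [0.0, 0.866, 0.499, 0.0]
contact_force: [1.2, -2.3, 6.2]
gripper_width: 0.184
grasp_force: 42.4
t 4.98 at [0.5954 0.1157 0.1297] yaw -30.1 tilt 0.06 q [ 0.03  0.51 -0.43  1.79  0.27  0.89 -1.05] F [ 1.2 -2.3  6.2] w 0.184 g 42.4
row [ 0.08 -0.03 -0.03] spin -0.0
```

```bash
python3 -m jog '[[0,0,0,0.1],[0,0,0,0.2],[0,0,0,0.3],[0,0,0,0.4],[0,0,0,0.5],[0,0,0,0.6],[0,0,0,0.7],[0,0,0,0.8],[0,0,0,0.9],[0,0,0,1.0],[0,0,0,1.1],[0,0,0,1.2],[0,0,0,1.3],[0,0,0,1.4],[0,0,0,1.4],[0,0,0,1.4]]'; python3 go.py '[[0.5955,0.1165,0.130,-30.1]]'
```

```text
t: 6.32
eef_pos: [0.5946, 0.1179, 0.1297]
tool_rot: [-0.001, 0.984, -0.176, -0.0]
contact_force: [-1.5, 2.5, 5.3]
gripper_width: 0.181
grasp_force: 42.6
t 6.32 at [0.5946 0.1179 0.1297] yaw -110.23 tilt 0.11 q [-0.21  0.48 -0.11  1.81  0.06  0.86 -2.28] F [-1.5  2.5  5.3] w 0.181 g 42.6
row [ 0.13  0.1  -0.03] spin -1.399
```

```bash
python3 -m jog '[[0,0,0,0],[0,0,0,0],[0,0,0,0],[0,0,0,0],[0,0,0,0],[0,0,0,0],[0,0,-1,0],[0,0,-3,0],[0,0,-6,0],[0,0,-9,0],[0,0,-12,0],[0,0,-14,0],[0,0,-14,0],[0,0,-14,0],[0,0,-14,0],[0,0,-14,0]]' -0.2
python3 - <<'E'
from h import *
from go import rows
c=snap('wrist','w2');snap('top','t2');rows([.5564,.0354,.27,-110.2])
E
```

```text
t: 7.65
eef_pos: [0.5941, 0.1156, 0.2682]
tool_rot: [0.001, 0.984, -0.176, -0.001]
contact_force: [0.9, 0.0, 0.7]
gripper_width: 0.604
grasp_force: 0.0
t 7.75 at [0.5943 0.1157 0.2681] yaw -110.29 tilt 0.13 q [-0.21  0.34 -0.11  1.68  0.04  1.13 -2.26] F [0.5 0.7 0.6] w 0.603 g 0.0
row [-0.77  8.84 -0.18] spin -0.002
```

View pics/w2.png

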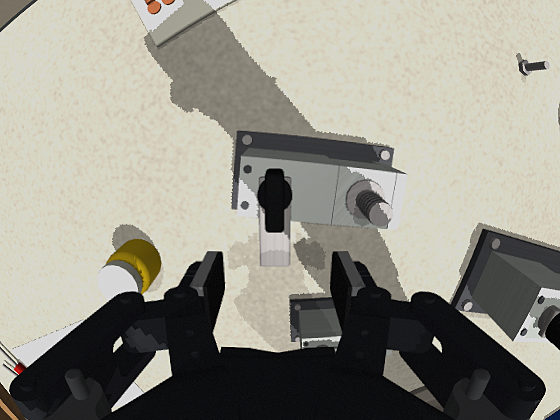

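The strap at (275,235) now points off the side of the jig. The flange at (367,200) is uncovered and the stem top is at (379,213).

```bash
python3 - <<'E'
from h import *
rects('w2',225,415,120,275)
E
python3 -m jog '[[-0.2,3,0,0],[-0.5,6,0,0],[-0.77,8.8,0,0],[-0.77,8.8,0,0],[-0.77,8.8,0,0],[-0.77,8.8,0,0],[-0.77,8.8,0,0]]' -0.2
python3 - <<'E'
from h import *
from go import rows
c=snap('wrist','w3');rects('w3',130,430,100,290);rows([.5564,.0354,.17,-110.2],[.5564,.0354,.119,-110.2])
E
```

```text
body 6728 z 0.1029 rect [574.3  72.3] [169.5  61.2] 64.2
knobtop 1131 z 0.1587 rect [596.6 115.9] [15.5 48.4] 69.2
stemtop 478 z 0.1588 rect [604.4  58.2] [126.2  21.9] 25.1
strap 1288 z 0.1189 rect [556.  131.1] [29.6 63. ] 69.8
t: 8.33
eef_pos: [0.5573, 0.0373, 0.269]
tool_rot: [-0.0, 0.985, -0.175, -0.0]
contact_force: [-0.5, 0.4, 0.1]
gripper_width: 0.598
grasp_force: 0.0
body 6725 z 0.1029 rect [574.6  73. ] [168.9  61. ] 64.2
knobtop 1033 z 0.1586 rect [596.2 115.5] [15.9 48.6] 70.9
stemtop 575 z 0.1588 rect [583.7  24.8] [21.5 79.7] 69.2
strap 1307 z 0.1188 rect [557.8 130.7] [30. 68.] 69.5
t 8.38 at [0.5573 0.0374 0.269 ] yaw -110.18 tilt 0.03 q [-0.11  0.25 -0.09  1.79  0.02  1.1  -2.12] F [ 0.5  0.3 -0.4] w 0.6 g 0.0
row [-0.02  0.22  9.9 ] spin 0.0
row [-1.0e-02  2.2e-01  1.5e+01] spin 0.0
```

Run:
```python
from h import *
for t in ('w1','w2','w3'):
    c=load(t);P=fcloud(c);d=np.hypot(P[...,0]-.5565,P[...,1]-.0355)
    m=(abs(P[...,2]-.158)<.003)&(d<.02)&(c['depth']>0)
    r=cv2.minEnclosingCircle((P[m][:,:2]*1000).astype(np.float32));print(t,m.sum(),np.round(r[0],1),round(r[1],1),P[m].mean(0).round(4))
    m=(abs(P[...,2]-.108)<.0025)&(d<.03)&(c['depth']>0)
    r=cv2.minEnclosingCircle((P[m][:,:2]*1000).astype(np.float32));print(' flange',m.sum(),np.round(r[0],1),round(r[1],1))
```

```text
w1 336 [556.8  35.7] 11.0 [0.5573 0.0367 0.1588]
 flange 338 [556.7  35.4] 19.4
w2 488 [557.   35.8] 11.0 [0.5578 0.0361 0.1586]
 flange 608 [553.2  38.8] 24.3
w3 551 [556.5  35.2] 10.9 [0.557  0.035  0.1588]
 flange 614 [556.4  35.2] 19.9
```

```bash
python3 -m jog '[[0,0.2,2,0],[0,0.2,5,0],[0,0.2,8,0],[0,0.2,11,0],[0,0.2,13.5,0],[0,0.2,14.9,0],[0,0.2,14.9,0],[0,0.2,14.9,0],[0,0.2,14.9,0],[0,0.2,14.9,0]]' -0.2;  python3 go.py '[[0.5566,0.0354,0.120,-110.2]]'
```

```text
t: 9.22
eef_pos: [0.5577, 0.0346, 0.1218]
tool_rot: [-0.0, 0.984, -0.176, 0.001]
contact_force: [0.5, -0.2, -0.3]
gripper_width: 0.6
grasp_force: 0.0
t 9.22 at [0.5577 0.0346 0.1218] yaw -110.27 tilt 0.16 q [-0.11  0.42 -0.08  1.93  0.05  0.79 -2.14] F [ 0.5 -0.2 -0.3] w 0.6 g 0.0
row [-0.13 -0.04  0.18] spin -0.001
```

```bash
python3 -m jog '[[-0.12,-0.04,0.1,0],[-0.12,-0.04,0.1,0],[-0.12,-0.04,0.1,0],[-0.12,-0.04,0.1,0],[-0.12,-0.04,0.1,0],[-0.12,-0.04,0.1,0],[-0.12,-0.04,0.1,0],[-0.12,-0.04,0.1,0],[-0.12,-0.04,0.1,0],[-0.12,-0.04,0.1,0]]' 1 40;  python3 go.py '[[0.5566,0.0354,0.120,-110.2]]'
```

```text
t: 10.05
eef_pos: [0.5561, 0.0356, 0.1201]
tool_rot: [-0.0, 0.984, -0.176, 0.001]
contact_force: [0.3, 1.9, 6.7]
gripper_width: 0.244
grasp_force: 39.2
t 10.05 at [0.5561 0.0356 0.1201] yaw -110.27 tilt 0.09 q [-0.11  0.42 -0.08  1.94  0.05  0.79 -2.14] F [0.3 1.9 6.7] w 0.244 g 39.2
row [ 0.05 -0.    0.01] spin -0.001
```

```bash
python3 -m jog '[[0,0,0,0],[0,0,0,0],[0,0,-0.3,0],[0,0,-0.6,0],[0,0,-0.9,0],[0,0,-1.2,0],[0,0,-1.5,0],[0,0,-1.5,0],[0,0,-1.5,0]]' 1 60;  python3 go.py '[[0.5566,0.0354,0.166,-110.2]]'
```

```text
t: 10.8
eef_pos: [0.5557, 0.0354, 0.1347]
tool_rot: [-0.0, 0.984, -0.176, 0.0]
contact_force: [2.3, 4.5, -2.3]
gripper_width: 0.241
grasp_force: 59.2
t 10.8 at [0.5557 0.0354 0.1347] yaw -110.28 tilt 0.05 q [-0.11  0.4  -0.08  1.93  0.04  0.82 -2.14] F [ 2.3  4.5 -2.3] w 0.241 g 59.2
row [ 0.08 -0.03 -3.13] spin -0.001
```

```bash
python3 -m jog '[[0.02,-0.04,-0.4,0],[0.02,-0.04,-0.8,0],[0.02,-0.04,-1.2,0],[0.02,-0.04,-1.6,0],[0.02,-0.04,-2.0,0],[0.02,-0.04,-2.4,0],[0.02,-0.04,-2.8,0],[0.02,-0.04,-3.1,0],[0.02,-0.04,-3.1,0],[0.02,-0.04,-3.1,0],[0.02,-0.04,-3.1,0],[0.02,-0.04,-3.1,0]]';  python3 - <<'E'
from h import *
from go import rows
rows([.5566,.0354,.166,-110.2]); snap('side','s4'); c=snap('wrist','w4')
for t,u0,u1,v0,v1,cl in (('s4',150,290,120,270,cloud),('w4',130,430,60,330,fcloud)):
    c=load(t);P=cl(c);d=np.hypot(P[...,0]-.5565,P[...,1]-.0355);m=(d<.024)&(P[...,2]>.135)&(P[...,2]<.17)&(c['depth']>0)&(c['pixels'].max(-1)>60);print(t,m.sum(),P[m].mean(0).round(4) if m.any() else '')
I=load('s4')['pixels'][110:270,150:310,::-1];cv2.imwrite('pics/s4c.png',cv2.resize(I,(560,560),interpolation=cv2.INTER_CUBIC))
E
```

```text
t: 11.8
eef_pos: [0.5559, 0.0351, 0.1655]
tool_rot: [0.0, 0.984, -0.176, 0.0]
contact_force: [1.2, 3.2, -1.9]
gripper_width: 0.245
grasp_force: 59.3
t 11.8 at [0.5559 0.0351 0.1655] yaw -110.3 tilt 0.02 q [-0.11  0.36 -0.09  1.9   0.04  0.88 -2.14] F [ 1.2  3.2 -1.9] w 0.245 g 59.3
row [ 0.05 -0.06 -0.05] spin -0.002
s4 135 [0.5483 0.0378 0.1545]
w4 1899 [0.5669 0.0305 0.1551]
```

View pics/s4c.png

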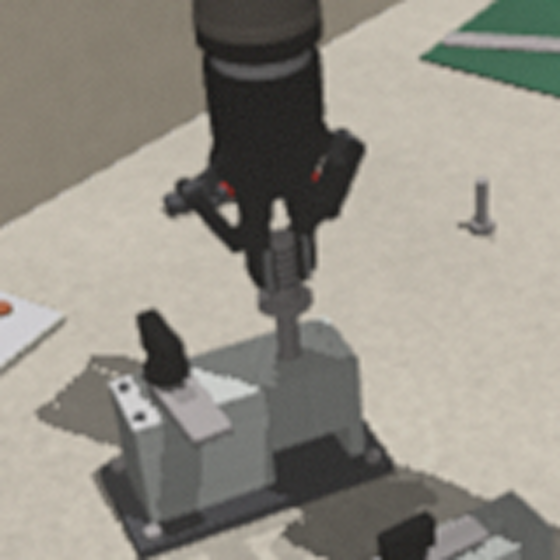

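The pin is raised: its flange is at crop (285,300), with bare shaft visible above the flat top. The strap is swung to the side at (195,410), and the bolt is still standing. The flange top measures about 0.154 m, which puts the foot at about 0.062 m. The side force is small.

```bash
python3 -m jog '[[0,0,0,0],[0,0,0,0],[0,0,0,0],[0,0,0,0]]'; python3 -c "
from station import bot
print(bot.hand_in())"
```

```text
t: 12.23
eef_pos: [0.5558, 0.0351, 0.1653]
tool_rot: [0.0, 0.984, -0.176, 0.0]
contact_force: [0.9, 3.0, -2.1]
gripper_width: 0.243
grasp_force: 59.4
the job is handed in; nothing more can be done
None
```

I handed the job in at about 12 s: the clamp is turned to about 1.48 rad, and the pin is held still and upright with its foot about 20 mm above the slot roof; the judge gave no verdict.

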